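Unmould the shawl ring and open the sealer bottle

TASK

Get the cast shawl ring ready for sealing: lift it out of the open lower half of its mould and stand it over the peg of the coating stand, resting flat on the bars, and let go of it. Then open the sealer bottle by its push-and-turn safety cap: press the cap down, turn it anticlockwise (seen from above) while it is down until it comes free, and lift it straight up. Finish while still holding the cap level, about 8 cm above where it sat and over the bottle, and leave the other goods on the table where they lie.

Things in the scene. Friction and masses are not known exactly. Their poses are not given: they have to be found in the camera images.
- ring: cast cream stone-like shawl ring with a round hole: 46 mm outside, 26 mm hole, 28 mm high, about 50 g. Starts upright in the mould, lower 14 mm in the cavity, upper 14 mm standing proud. Origin: centre of its underside; z is its axis, up
- mould: lower half of the ring's mould, a fixed grey silicone block 84 x 84 x 26 mm, open above: ring-shaped cavity 14 mm deep (floor 12 mm above the table, 1.5 mm play about the ring) round a core of 23 mm that ends level with the block's top face; four 3 mm high register keys near the corners. Origin: centre of its underside; z up
- stand: fixed coating stand of pale wood: round base 76 mm across and 10 mm high, three thin bars on it whose tops are 13 mm above the table, and in the middle a round-topped upright peg 17 mm thick that ends 53 mm above the table. Origin: centre of its underside; z up
- bottle: square amber sealer bottle, 64 mm wide, fixed in a wooden holder 84 x 84 x 30 mm, so it neither turns nor moves; shoulder 99 mm above the table. Origin: centre of the holder's underside; z up
- cap: round black fluted push-and-turn cap on the bottle, 50 mm across with upright sides (grip across in any direction), 36 mm high, about 30 g. Locked, its underside is 114.5 mm and its top 150.5 mm above the table, and its x lies along the bottle's x within a few degrees. Origin: centre of its underside; z is its axis, up
- mouth (a point): centre of the bottle's mouth, 125 mm above the table. Notched lugs on the neck hold two tabs in the cap: push it down at least 4.5 mm (6 to 7 is good, hard stop at 8.5) against a spring (6 N at rest, 12 N at the stop), turn it anticlockwise from above, held down, by 50 to 130 degrees (70 is good); then it pops up and lifts off. It will not turn clockwise
- mould_top: upper half of the mould, empty, 84 x 84 x 26 mm, fixed at the back of the table, cavity up; not needed. Origin: centre of its underside
- case_jade: bystander: green crochet glasses case, 202 x 79 x 24 mm, flat on the table; origin: centre of its underside
- case_pink: bystander: pink crochet glasses case, 206 x 78 x 23 mm, flat on the table; origin: centre of its underside
- case_sage: bystander: striped crochet glasses case, 208 x 91 x 25 mm, flat on the table; origin: centre of its underside
- coasters_sun: bystander: tied stack of round mustard crochet coasters, 132 x 135 x 37 mm; origin: centre of its underside
- hairtie_violet: bystander: hair tie on a kraft card, 158 x 90 x 16 mm, at the back; origin: centre of its underside
- hairtie_teal: bystander: hair tie on a kraft card, 155 x 88 x 16 mm, at the back; origin: centre of its underside
- stir_stick: bystander: flat wooden stirring stick, 150 x 18 x 4 mm, at the back right; origin: centre of its underside
Mind the look-alikes: they are no part of the job. What is shaped like the ring but brown or pink is not meant.

How it is judged:
On the way, in this order (a step that is already met when the one before it is completed fails the run):
1. the ring is lifted clear of the mould (z of ring in the frame of mould above 0.032 m), for 0.1 s.
2. the ring stands over the peg, flat on the bars, let go of (horizontal distance between ring and stand below 0.008 m and z of ring in the frame of stand below 0.017 m and angle between ring's own z axis and vertical below 0.1 rad and contact force between the fingers and ring below 0.1 N), for 0.2 s.
3. the cap is pressed down, not yet turned (z of cap in the frame of bottle below 0.1115 m and angle between the x axis of cap and the x axis of bottle, either way round below 0.4 rad), for 0.05 s.
4. the cap is turned free while still on the neck (angle between the x axis of cap and the x axis of bottle, either way round above 0.7 rad and z of cap in the frame of bottle below 0.12 m and horizontal distance between cap and bottle below 0.006 m), for 0.05 s.
At the end, for the whole second after the job is handed in: The cap is gripped, still, level within 0.2 rad, its underside 165 to 260 mm above the table, within 30 mm of the bottle's axis; the ring is over the peg within 8 mm of the stand's centre, its underside less than 17 mm above the table, tilt under 0.1 rad (z of cap in the frame of bottle between 0.165 and 0.26 m and horizontal distance between cap and bottle below 0.03 m and angle between cap's own z axis and vertical below 0.2 rad and contact force between the fingers and cap above 2 N and linear speed of cap below 0.02 m/s and horizontal distance between ring and stand below 0.008 m and z of ring in the frame of stand below 0.017 m and angle between ring's own z axis and vertical below 0.1 rad); the arm keeps its last pose, push and grip.
It fails at once if other goods on the table are moved by more than 3 cm (distance of any of case_jade, case_pink, case_sage, coasters_sun, hairtie_violet, hairtie_teal, stir_stick from where it was at the start of the episode above 0.03 m).
It also fails if it takes over 59 s, if anything falls off the work surface, if the arm or the gripper's body presses on something with over 40 N, if the wrist force passes 120 N, or if a joint passes its speed limit or range.

ROBOT

A 6-joint arm with a two-finger parallel gripper is mounted at the origin on a cart in front of the work surface, level with it; the furniture and walls round the work are solid. World frame = base frame: x ahead of the robot, y to its left, z up, the work surface at z = 0. Lengths are in m, angles in rad, forces in N, time in s.
With the tool pointing down it reaches from about 0.275 to 0.725 m from the base axis. Payload 15.9 kg.
Tool frame: the origin (TCP) lies at the very end of the fingers, on their centre line; the grasp point (between the pads) lies 19 mm behind it; z points along the fingers, y is the line along which they close (so a half turn about z gives the same grasp; the last joint's range is limited). The gripper opens to 85 mm and grips with 20 to 120 N. Pads are 22 mm wide; open, the fingers measure 114 mm over their backs; the gripper's body (76 mm by 85 mm) begins 54 mm behind the grasp point. The pads swing forward as they close: fully open they stand 13 mm farther back than shut.
Start: joints at [1.264, 0.213, -0.034, 1.323, 0, 1.571], TCP at [0.151, 0.477, 0.204] pointing down, gripper open.
Joint ranges: [-2.98, 2.98], [-0.74, 1.72], [-1.14, 1.35], [-2.1, 2.04], [-1.57, 1.44], [-3.14, 3.14]. Speed limits (rad/s): [1.89, 1.89, 2.39, 2.57, 3.14, 3.14].

INTERFACE

Orientations are given as a unit quaternion [w, x, y, z].
In Python, from workcell import env gives the robot as it stands. The module is installed in compiled form; this text tells all that it offers.
- The arm moves only by the tool arm_command, never from a script. Its argument "motion" is a list of rows, each a list of 7 numbers: the opening, from 0 (shut) to 1 (fully open), then the shift along the tool's x, y, z in mm, then the turn, a rotation vector about the tool's x, y, z in degrees. A call has 1 to 20 rows; each row shifts and turns the commanded pose from where the row before left it, along the tool's axes as they then stand; what a row does not reach is not made up. A row lasts 1/10 s, in which the tool goes at most 50 mm and 8.59 degrees, less where a joint would pass 70% of its speed; a pose out of reach is approached as far as the arm can. A call with a gripper value outside its range is refused whole. The fingers move at their own pace and stop on an object; the grip force is fixed at half the most. Time passes only in rows, so rows that do not move let the fingers close. It gives the time, the measured TCP pose, the force, the opening and the grip force at its end, in the units of the state.
- env.get_obs(): the state, without advancing time (a new reading comes with each control period).
- env.read_camera(name): name is "scene" or "side" or "wrist"; returns the picture (480x640x3 uint8, blue, green, red); there is no depth.
- env.get_calibration(name): a dict with "fx", "fy", "cx", "cy" (pixels), "eye" and "orientation" of the camera in the world; the wrist camera has in their place "hand_eye" (4x4, takes a point from camera to tool coordinates, whose origin is the TCP and whose axes are the flange's). Camera axes: x right, y down, z forward; pixel columns grow to the right and rows downward; lengths in m; the calibration is good to about 2 mm. A picture is of the moment at which its call begins: read the wrist's pose just before it. get_calibration takes no time and is no camera call.
- env.job_done(): hands the job in; it is judged then, once.
The state is a dict: "time": time; "qpos": joint angles; "qd": joint speeds; "joint_efforts": joint torques, N m; "ee_pos": TCP position; "eef_rot": TCP orientation; "ft_force": force on the tool from outside, world axes, zero at the start; "torque": the same for the moment, N m; "gripper_width": opening from 0.0 (shut) to 1.0 (fully open); "gripper_force": force on a finger pad.
Only numpy, scipy, OpenCV 4.12 (cv2) and the standard library are available. Lean on these libraries where they do the work, as an engineer would, in place of code of your own. Each camera call takes 0.05 s, during which the arm holds its last target. There are 200 camera calls.

## Working session

There is one attempt and no reset: what is moved stays moved. The work goes in short steps, Python scripts to look and compute and a tool call to move; the robot and the scene stay as the last step left them, time stands still between calls to the robot, and variables do not carry over. Pictures are saved under pics/ and viewed, at most 10 in all, crops included, and the job is handed in when it is done.

Besides the shell and the picture viewer there is one more tool, called after "Call:" in YAML: its name, and indented under it one key for each argument. arm_command: Moves the arm, as the interface text tells. Its arguments: {"type":"object","properties":{"motion":{"type":"array","items":{"type":"array","items":{"type":"number"}}}},"required":["motion"]}

```bash
mkdir -p pics; cat > h.py <<'E'
import numpy as np, cv2
from scipy.spatial.transform import Rotation as R
from workcell import env
def rot(q): return R.from_quat(np.r_[q[1:],q[0]]).as_matrix()
def cam(name):
    c=env.get_calibration(name)
    if name=="wrist":
        o=env.get_obs(); T=np.eye(4); T[:3,:3]=rot(o["eef_rot"]); T[:3,3]=o["ee_pos"]
        M=T@np.array(c["hand_eye"]); return c,M[:3,:3],M[:3,3]
    q=np.array(c["orientation"]); return c,(rot(q) if q.size==4 else q.reshape(3,3)),np.array(c["eye"])
def ray(C,u,v):
    c,Rm,e=C; d=Rm@np.array([(u-c["cx"])/c["fx"],(v-c["cy"])/c["fy"],1]); return e,d
def onz(C,u,v,z):
    e,d=ray(C,u,v); return e+d*(z-e[2])/d[2]
def proj(C,p):
    c,Rm,e=C; q=Rm.T@(np.array(p)-e); return q[0]/q[2]*c["fx"]+c["cx"],q[1]/q[2]*c["fy"]+c["cy"]
def snap(name,f):
    C=cam(name); im=env.read_camera(name); cv2.imwrite("pics/"+f,im); return C,im
E
python3 - <<'E'
from h import *
for n in ("scene","side"):
    C,im=snap(n,n+"0.png"); print(n,C)
o=env.get_obs(); print(o)
print(env.get_calibration("wrist"))
E
```

```text
scene ({'fx': 547.1471282539392, 'fy': 547.1471282539392, 'cx': 317.8316712350728, 'cy': 240.44063366673547, 'eye': array([-0.19083941, -0.85743913,  0.59456844]), 'orientation': array([-0.51473404,  0.77509136, -0.31091463,  0.19394417])}, array([[ 0.7314355 , -0.28231516,  0.62072559],
       [-0.68163382, -0.27676193,  0.67733165],
       [-0.01942778, -0.91853197, -0.39486906]]), array([-0.19083941, -0.85743913,  0.59456844]))
side ({'fx': 566.0998551337652, 'fy': 566.0998551337652, 'cx': 322.48328814502054, 'cy': 243.48515255392167, 'eye': array([ 0.28068179, -1.26397022,  0.86857189]), 'orientation': array([-0.49228743,  0.86400891, -0.0850936 ,  0.06245614])}, array([[ 0.97771662, -0.0855505 ,  0.19170635],
       [-0.208536  , -0.50082433,  0.84005221],
       [ 0.02414431, -0.86131069, -0.50750464]]), array([ 0.28068179, -1.26397022,  0.86857189]))
{'time': 0.1, 'qpos': array([ 1.26396846e+00,  2.13296200e-01, -3.49804611e-02,  1.32350782e+00,
        2.58042581e-05,  1.57077111e+00]), 'qd': array([ 0.00079467, -0.00148651,  0.00194708, -0.0013527 , -0.00078951,
       -0.00
[... 220 characters left out ...]
.82584074e-05,  1.52800384e-01,  9.88256950e-01, -4.86303774e-04]), 'ft_force': array([-0.09332342, -1.0259584 ,  0.30072653]), 'torque': array([-0.0124117 ,  0.02162178, -0.06867536]), 'gripper_force': 0.0, 'gripper_width': 0.9995166322585404}
{'fx': 422.7615193984493, 'fy': 422.7615193984493, 'cx': 328.7667416122929, 'cy': 235.85355371278672, 'hand_eye': array([[ 1.46524024e-04, -9.61804468e-01, -2.73737363e-01,
         7.10841820e-02],
       [ 9.99999965e-01,  8.03756916e-05,  2.52863980e-04,
         4.72129595e-05],
       [-2.21203876e-04, -2.73737391e-01,  9.61804446e-01,
        -1.69640249e-01],
       [ 0.00000000e+00,  0.00000000e+00,  0.00000000e+00,
         1.00000000e+00]])}
```

View pics/scene0.png

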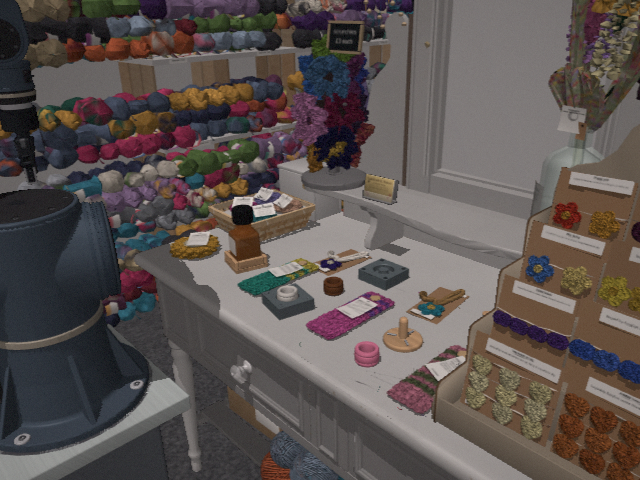

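View pics/side0.png

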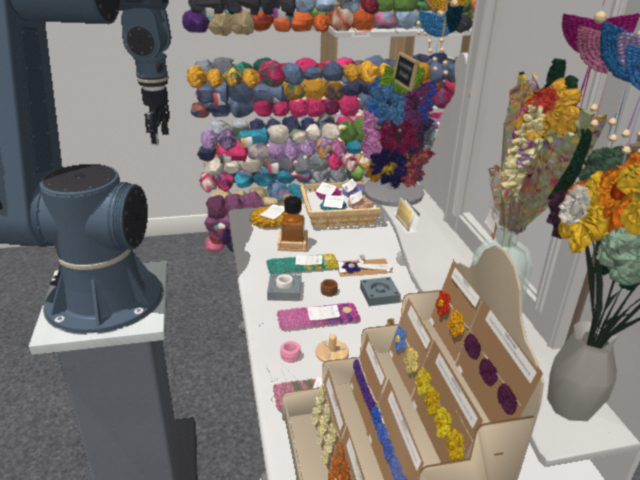

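Candidates in the scene image: the cream ring in the lower mould is at (288,292). The brown ring is at (333,286) and the pink one at (367,352), both look-alikes. The empty upper mould is at (383,273). The stand's peg top is at (403,320), the cap top at (242,207). I choose the cream ring.

```bash
python3 - <<'E'
from h import *
S={"scene":cam("scene"),"side":cam("side")}
pts={"scene":{"ring top":(288,287,.040),"brown":(333,279,.028),"pink":(367,346,.028),"peg":(404,320,.053),"cap":(242,209,.15),"holder":(243,258,.03),"mtop":(383,268,.026),"mould":(288,299,.026)},
"side":{"ring top":(285,279,.040),"brown":(329,283,.028),"pink":(290,345,.028),"peg":(333,337,.053),"cap":(292,201,.15)}}
for n,d in pts.items():
    for k,(u,v,z) in d.items(): print(n,k,onz(S[n],u,v,z).round(3))
im=cv2.imread("pics/scene0.png")[190:370,220:460]
cv2.imwrite("pics/crop0.png",cv2.resize(im,None,fx=3.3,fy=3.3,interpolation=2))
E
```

```text
scene ring top [ 0.463 -0.046  0.04 ]
scene brown [ 0.574 -0.071  0.028]
scene pink [ 0.433 -0.302  0.028]
scene peg [ 0.517 -0.318  0.053]
scene cap [0.511 0.174 0.15 ]
scene holder [0.494 0.162 0.03 ]
scene mtop [ 0.698 -0.111  0.026]
scene mould [ 0.445 -0.066  0.026]
side ring top [ 0.46  -0.054  0.04 ]
side brown [ 0.573 -0.075  0.028]
side pink [ 0.433 -0.298  0.028]
side peg [ 0.527 -0.318  0.053]
side cap [0.516 0.174 0.15 ]
```

View pics/crop0.png

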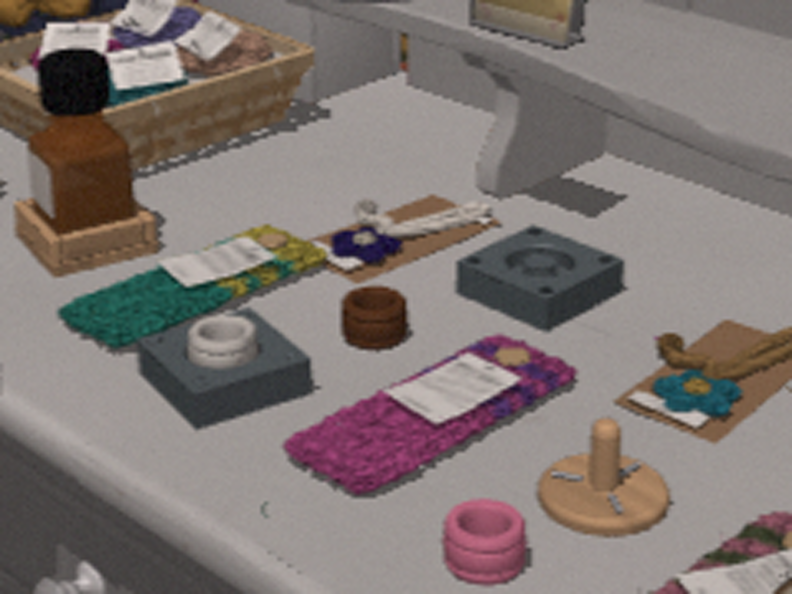

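The crop confirms it: the cream ring stands in the lower mould (crop 222,340), and the brown and pink rings stand free. First I turn the tool square to the world axes.

Call:
arm_command:
  motion:
    - [1,0,0,0,0,0,8]
    - [1,0,0,0,0,0,8]
    - [1,0,0,0,0,0,8]
    - [1,0,0,0,0,0,8]
    - [1,0,0,0,0,0,8]
    - [1,0,0,0,0,0,8]
    - [1,0,0,0,0,0,8]
    - [1,0,0,0,0,0,8]
    - [1,0,0,0,0,0,8.4]
    - [1,0,0,0,0,0,0]

```text
time: 1.1
ee_pos: [0.151, 0.4765, 0.2038]
eef_rot: [0.0, 0.708, 0.706, -0.0]
ft_force: [-0.7, 0.1, 0.3]
gripper_width: 1.0
gripper_force: 0.0
```

Call:
arm_command:
  motion:
    - [1,-33,19,0,0,0,0]
    - [1,-33,19,0,0,0,0]
    - [1,-33,19,0,0,0,0]
    - [1,-33,19,0,0,0,0]
    - [1,-33,19,0,0,0,0]
    - [1,-33,19,0,0,0,0]
    - [1,-33,19,0,0,0,0]
    - [1,-33,19,0,0,0,0]
    - [1,-33,19,0,0,0,0]
    - [1,-33,20,0,0,0,0]
    - [1,-33,20,0,0,0,0]
    - [1,-33,20,0,0,0,0]
    - [1,-33,20,0,0,0,0]
    - [1,-33,20,0,0,0,0]
    - [1,-33,20,0,0,0,0]
    - [1,-31,20,0,0,0,0]
    - [1,0,0,0,0,0,0]
    - [1,0,0,0,0,0,0]

```text
time: 2.9
ee_pos: [0.462, -0.0497, 0.2037]
eef_rot: [-0.0, 0.706, 0.708, -0.0]
ft_force: [0.3, -0.2, -0.9]
gripper_width: 1.0
gripper_force: 0.0
```

```bash
python3 - <<'E'
from h import *
C,im=snap("wrist","w0.png"); o=env.get_obs(); print(o["ee_pos"],o["qpos"].round(2),C[2])
print(proj(C,(.462,-.05,.04)))
E
```

```text
[ 0.46182769 -0.04906622  0.20387079] [-0.11  0.14 -0.12  1.31  0.    1.46] [0.46057628 0.02031406 0.37332038]
(np.float64(330.8723354463956), np.float64(206.55666795995091))
```

View pics/w0.png

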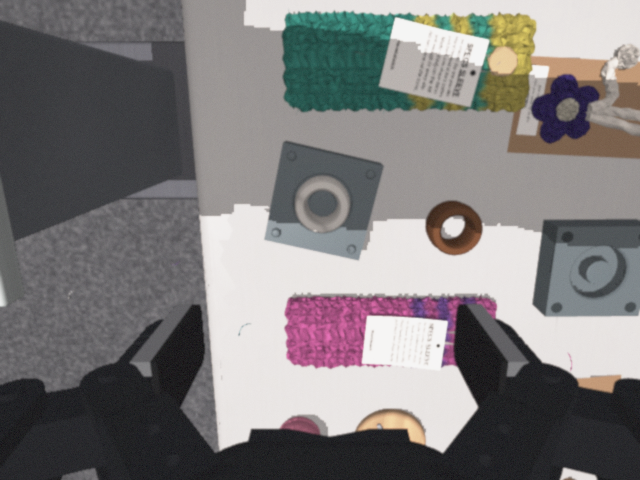

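The wrist view shows the ring at (322,204) in the grey mould, with the brown ring at (454,227). The mould is rotated about -12°, so its keys stay clear of a grip along world x. Next I measure the ring by mask.

```bash
python3 - <<'E'
from h import *
im=cv2.imread("pics/w0.png"); C=cam("wrist")
print(im[204,300],im[180,322],im[204,322],im[250,340],im[170,300])
b=im.astype(int); m=((b[...,2]-b[...,0])>2).astype(np.uint8)*255
roi=np.zeros_like(m); cv2.circle(roi,(322,204),38,255,-1); m&=roi
m=cv2.morphologyEx(m,cv2.MORPH_OPEN,np.ones((3,3)))
k=max(cv2.findContours(m,0,2)[0],key=cv2.contourArea)
e=cv2.fitEllipse(cv2.convexHull(k)); print(e,onz(C,*e[0],.04)-env.get_obs()["ee_pos"],onz(C,*e[0],.04))
E
```

```text
[147 151 159] [136 140 145] [90 87 83] [152 147 139] [95 92 84]
((321.9501953125, 203.85208129882812), (54.97980499267578, 56.46942138671875), 1.067604422569275) [-0.00716593  0.00183108 -0.16387079] [ 0.45466176 -0.04723513  0.04      ]
```

Call:
arm_command:
  motion:
    - [0.75,2,-7,40,0,0,0]
    - [0.75,0,0,40,0,0,0]
    - [0.75,0,0,40,0,0,0]
    - [0.75,0,0,30,0,0,0]
    - [0.75,0,0,15,0,0,0]
    - [0.75,0,0,8,0,0,0]
    - [0.75,0,0,4,0,0,0]
    - [0.75,0,0,0,0,0,0]
    - [0.75,0,0,0,0,0,0]

```text
time: 3.85
ee_pos: [0.4558, -0.0471, 0.028]
eef_rot: [0.001, 0.707, 0.707, 0.0]
ft_force: [-0.1, -0.1, -0.0]
gripper_width: 0.75
gripper_force: 0.0
```

```bash
python3 - <<'E'
from h import *
C,im=snap("wrist","w1.png"); o=env.get_obs(); print(o["ee_pos"],o["ft_force"],o["gripper_width"])
print(proj(C,(.4547,-.0472,.04)))
E
```

```text
[ 0.45582069 -0.04718862  0.02795106] [0.5336588  0.65491218 0.37564726] 0.7479805022714257
(np.float64(329.856217661791), np.float64(295.99378027777874))
```

View pics/w1.png

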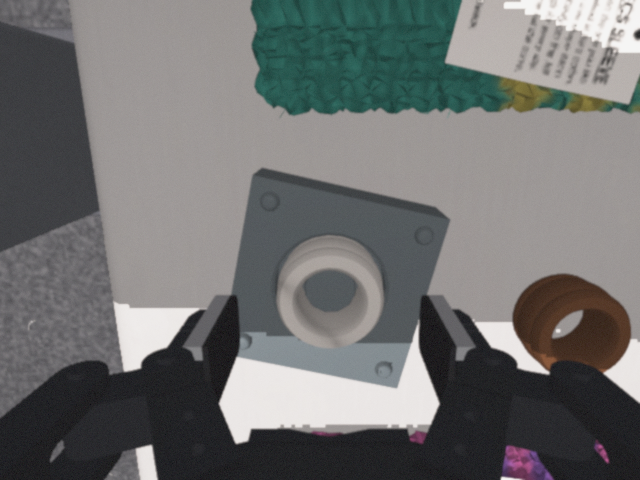

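The ring's top centre is at (331,297) and the fingertips stand at columns 238 and 420, so the tool is centred. I lower by 3 mm and close.

Call:
arm_command:
  motion:
    - [0.75,0,0,3,0,0,0]
    - [0.3,0,0,0,0,0,0]
    - [0.3,0,0,0,0,0,0]
    - [0.3,0,0,0,0,0,0]
    - [0.3,0,0,0,0,0,0]
    - [0.3,0,0,0,0,0,0]
    - [0.3,0,0,0,0,0,0]

```text
time: 4.6
ee_pos: [0.4552, -0.0473, 0.0241]
eef_rot: [0.0, 0.707, 0.707, 0.0]
ft_force: [-0.5, 0.0, -0.8]
gripper_width: 0.298
gripper_force: 0.0
```

```bash
python3 - <<'E'
from h import *
C,im=snap("wrist","w2.png"); o=env.get_obs(); print(o["ee_pos"],o["gripper_width"])
E
```

```text
[ 0.45518913 -0.04725219  0.02410777] 0.29566884421064044
```

View pics/w2.png

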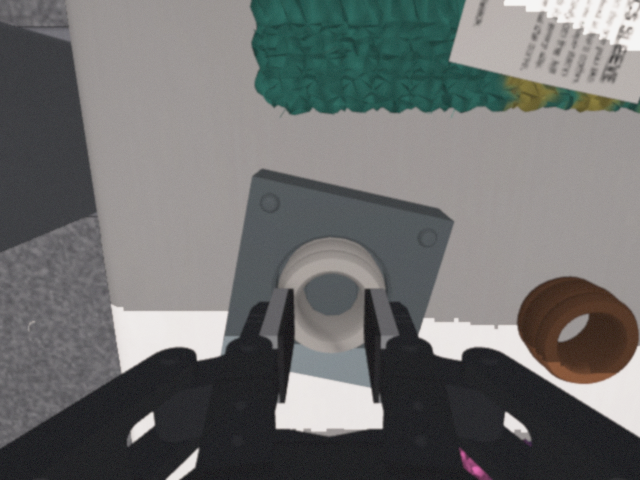

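```bash
python3 - <<'E'
from h import *
C=cam("wrist"); o=env.get_obs(); Rt=rot(o["eef_rot"])
for w in (.0125,.014,.016):
  for x in (.011,-.011):
    for z in (0,-.01,-.02,-.03):
      print(w,x,z,[np.round(proj(C,o["ee_pos"]+Rt@np.array([x,s*w,z]))).astype(int).tolist() for s in (-1,1)])
im=cv2.imread("pics/w2.png")[230:420,210:460]; cv2.imwrite("pics/w2c.png",cv2.resize(im,None,fx=3,fy=3,interpolation=2))
E
```

```text
0.0125 0.011 0 [[303, 260], [362, 260]]
0.0125 0.011 -0.01 [[301, 268], [364, 268]]
0.0125 0.011 -0.02 [[300, 278], [366, 278]]
0.0125 0.011 -0.03 [[298, 288], [368, 288]]
0.0125 -0.011 0 [[304, 308], [361, 308]]
0.0125 -0.011 -0.01 [[302, 318], [362, 318]]
0.0125 -0.011 -0.02 [[301, 330], [364, 330]]
0.0125 -0.011 -0.03 [[299, 343], [367, 343]]
0.014 0.011 0 [[299, 260], [365, 260]]
0.014 0.011 -0.01 [[298, 268], [367, 268]]
0.014 0.011 -0.02 [[296, 278], [370, 278]]
0.014 0.011 -0.03 [[294, 288], [372, 288]]
0.014 -0.011 0 [[300, 308], [364, 308]]
0.014 -0.011 -0.01 [[299, 318], [366, 318]]
0.014 -0.011 -0.02 [[297, 330], [368, 330]]
0.014 -0.011 -0.03 [[295, 343], [371, 343]]
0.016 0.011 0 [[295, 260], [370, 260]]
0.016 0.011 -0.01 [[293, 268], [372, 268]]
0.016 0.011 -0.02 [[291, 278], [375, 278]]
0.016 0.011 -0.03 [[288, 288], [378, 288]]
0.016 -0.011 0 [[296, 308], [369, 308]]
0.016 -0.011 -0.01 [[294, 318], [371, 318]]
0.016 -0.011 -0.02 [[292, 330], [373, 330]]
0.016 -0.011 -0.03 [[290, 343], [376, 343]]
```

View pics/w2c.png

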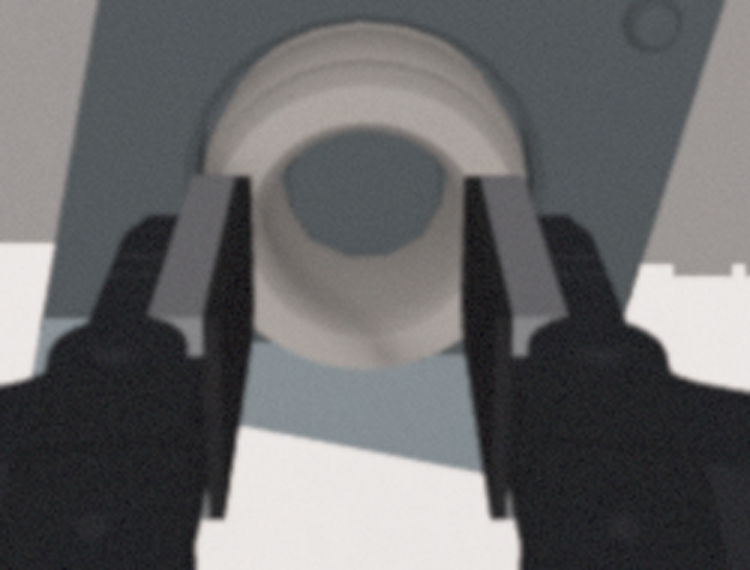

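The pads closed above the ring without touching it. By triangulation (pad gap in pixels against the known opening) the fingertips stand about 30 mm behind the reported TCP. I reopen and go down in small steps, watching the force.

Call:
arm_command:
  motion:
    - [0.75,0,0,0,0,0,0]
    - [0.75,0,0,0,0,0,0]
    - [0.75,0,0,0,0,0,0]
    - [0.75,0,0,0,0,0,0]
    - [0.75,0,0,4,0,0,0]
    - [0.75,0,0,4,0,0,0]
    - [0.75,0,0,0,0,0,0]

```text
time: 5.35
ee_pos: [0.4547, -0.0472, 0.0154]
eef_rot: [-0.0, 0.707, 0.707, -0.0]
ft_force: [0.1, 0.5, -0.6]
gripper_width: 0.751
gripper_force: 0.0
```

```bash
python3 - <<'E'
from h import *
C,im=snap("wrist","w3.png"); o=env.get_obs(); print(o["ee_pos"],o["gripper_width"],o["ft_force"])
S,s=snap("side","s3.png"); p=o["ee_pos"]; print(proj(S,p))
a=cv2.resize(im[220:420,190:470],(392,280),interpolation=2)
u,v=map(int,proj(S,p)); b=cv2.resize(s[v-60:v+40,u-60:u+80],(392,280),interpolation=2)
cv2.imwrite("pics/c3.png",np.hstack([a,b]))
E
```

```text
[ 0.45482281 -0.04721914  0.01568671] 0.7498290481897012 [-0.1255588  -0.40670486  0.00832929]
(np.float64(282.9008561945453), np.float64(285.4465124516472))
```

View pics/c3.png

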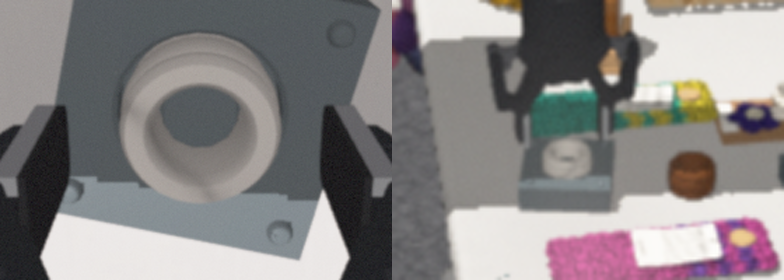

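Both the wrist picture and the side view (tips at about row 275, against row 285 for the TCP) put the tips about 30 mm behind the TCP. I go a further 15 mm down, which still leaves the tips above the mould face.

Call:
arm_command:
  motion:
    - [0.75,0,0,4,0,0,0]
    - [0.75,0,0,4,0,0,0]
    - [0.75,0,0,4,0,0,0]
    - [0.75,0,0,2,0,0,0]
    - [0.75,0,0,1,0,0,0]
    - [0.75,0,0,0,0,0,0]

```text
time: 6.05
ee_pos: [0.4551, -0.0472, 0.001]
eef_rot: [-0.0, 0.707, 0.707, -0.0]
ft_force: [-1.7, -0.5, 0.8]
gripper_width: 0.749
gripper_force: 0.0
```

Call:
arm_command:
  motion:
    - [0.4,0,0,0,0,0,0]
    - [0.4,0,0,0,0,0,0]
    - [0.4,0,0,0,0,0,0]
    - [0.4,0,0,0,0,0,0]
    - [0.4,0,0,0,0,0,0]

```text
time: 6.55
ee_pos: [0.4554, -0.0473, 0.0018]
eef_rot: [0.0, 0.707, 0.707, 0.0]
ft_force: [-3.9, 0.9, 14.8]
gripper_width: 0.501
gripper_force: 58.9
```

Call:
arm_command:
  motion:
    - [0.4,0,0,-5,0,0,0]
    - [0.4,0,0,-8,0,0,0]
    - [0.4,0,0,-15,0,0,0]
    - [0.4,0,0,-20,0,0,0]
    - [0.4,0,0,-25,0,0,0]
    - [0.4,0,0,-25,0,0,0]
    - [0.4,0,0,-12,0,0,0]
    - [0.4,0,0,0,0,0,0]

```text
time: 7.35
ee_pos: [0.4564, -0.0474, 0.1131]
eef_rot: [0.001, 0.707, 0.707, 0.001]
ft_force: [0.4, -0.3, -0.9]
gripper_width: 0.502
gripper_force: 61.0
```

```bash
python3 - <<'E'
from h import *
C,im=snap("wrist","w4.png"); o=env.get_obs(); print(o["ee_pos"],o["gripper_width"],o["gripper_force"],o["qpos"].round(2))
Rt=rot(o["eef_rot"])
b=im.astype(int); d=b[...,2]-b[...,0]; m=((d>2)&(d<30)&(b[...,1]>90)).astype(np.uint8)*255
roi=np.zeros_like(m); cv2.rectangle(roi,(200,180),(450,420),255,-1); m&=roi
m=cv2.morphologyEx(m,cv2.MORPH_OPEN,np.ones((3,3)))
for k in sorted(cv2.findContours(m,0,2)[0],key=cv2.contourArea)[-3:]:
    print(cv2.contourArea(k),cv2.boundingRect(k))
print("grasp axis x=0,z=-.03 px",proj(C,o["ee_pos"]+Rt@np.array([0,0,-.04])))
# stand base from scene image at start: tan ellipse
s=cv2.imread("pics/scene0.png"); 
hs=cv2.cvtColor(s,cv2.COLOR_BGR2HSV)[310:360,375:430]; print(hs[26,10],hs[12,28])
E
```

```text
[ 0.45572411 -0.04730941  0.11178227] 0.5005008606498682 61.025089882314205 [-0.1   0.17 -0.33  1.07  0.    1.47]
29.0 (397, 386, 6, 14)
133.0 (386, 392, 10, 28)
29183.0 (200, 180, 251, 241)
grasp axis x=0,z=-.03 px (np.float64(331.421628587667), np.float64(327.54753542020336))
[ 14 105 156] [ 13 105 163]
```

View pics/w4.png

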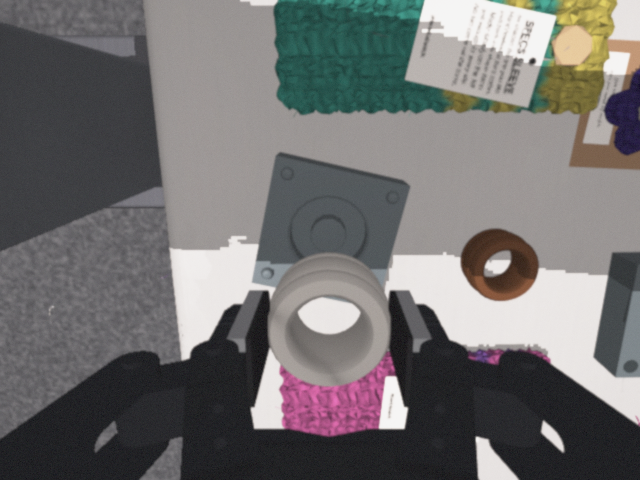

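The ring is held centred (top ring centred at about (330,328), on the grasp axis) and the mould is empty. I go over the stand.

Call:
arm_command:
  motion:
    - [0.4,0,0,-25,0,0,0]
    - [0.4,-10,2,-25,0,0,0]
    - [0.4,-29,7,-25,0,0,0]
    - [0.4,-29,7,-20,0,0,0]
    - [0.4,-29,7,0,0,0,0]
    - [0.4,-29,7,0,0,0,0]
    - [0.4,-29,7,0,0,0,0]
    - [0.4,-29,7,0,0,0,0]
    - [0.4,-29,7,0,0,0,0]
    - [0.4,-29,7,0,0,0,0]
    - [0.4,-20,6,0,0,0,0]
    - [0.4,-9,0,0,0,0,0]
    - [0.4,0,0,0,0,0,0]
    - [0.4,0,0,0,0,0,0]

```text
time: 8.8
ee_pos: [0.519, -0.3175, 0.2057]
eef_rot: [-0.0, 0.707, 0.707, -0.0]
ft_force: [-0.1, 0.6, -1.0]
gripper_width: 0.503
gripper_force: 61.2
```

```bash
cat > stand.py <<'E'
from h import *
import sys
C,im=snap("wrist",sys.argv[1]); o=env.get_obs(); p=o["ee_pos"]; print(p,o["gripper_width"],o["gripper_force"])
hs=cv2.cvtColor(im,cv2.COLOR_BGR2HSV); m=cv2.inRange(hs,(8,60,90),(22,200,255))
m=cv2.morphologyEx(m,cv2.MORPH_OPEN,np.ones((3,3)))
cv2.imwrite("pics/m_"+sys.argv[1],m)
for k in sorted(cv2.findContours(m,0,2)[0],key=cv2.contourArea)[-4:]:
    a=cv2.contourArea(k)
    if a<200: continue
    e=cv2.fitEllipse(cv2.convexHull(k)); print(int(a),cv2.boundingRect(k),np.round(e[0],1),np.round(e[1],1),(onz(C,*e[0],.010)*1000).round(1))
E
python3 stand.py w5.png
```

```text
[ 0.51912578 -0.31727404  0.20601973] 0.5003767723414728 61.20864551514387
682 (411, 8, 29, 32) [425.4  23.6] [28.7 32.4] [ 593.2 -177.7   10. ]
2227 (439, 243, 123, 92) [499.6 287.4] [ 29.8 154.7] [ 676.2 -401.    10. ]
5550 (295, 145, 85, 85) [336.9 187. ] [84.3 85.2] [ 524.4 -307.1   10. ]
14012 (441, 95, 182, 104) [523.7 146.5] [105.7 241.1] [ 682.4 -272.5   10. ]
```

The stand base is at (337,187) with a clean 85 px circle, which puts it at (0.524, -0.307). I correct by that and come down to just above the peg.

Call:
arm_command:
  motion:
    - [0.4,10,5.3,10,0,0,0]
    - [0.4,0,0,25,0,0,0]
    - [0.4,0,0,25,0,0,0]
    - [0.4,0,0,25,0,0,0]
    - [0.4,0,0,20,0,0,0]
    - [0.4,0,0,15,0,0,0]
    - [0.4,0,0,12,0,0,0]
    - [0.4,0,0,0,0,0,0]
    - [0.4,0,0,0,0,0,0]

```text
time: 9.75
ee_pos: [0.5248, -0.3078, 0.0745]
eef_rot: [0.0, 0.707, 0.707, 0.0]
ft_force: [-0.8, -0.3, -0.6]
gripper_width: 0.5
gripper_force: 61.2
```

```bash
python3 - <<'E'
from h import *
o=env.get_obs(); p=o["ee_pos"]; print(p,o["gripper_width"],o["gripper_force"])
out=[]
for n in ("scene","side"):
    C,im=snap(n,n+"6.png"); u,v=map(int,proj(C,p-[0,0,.02]))
    print(n,"axis px at ring mid,peg top,base", [np.round(proj(C,(p[0],p[1],z)),1).tolist() for z in (p[2]+.024,.053,.010)])
    hs=cv2.cvtColor(im,cv2.COLOR_BGR2HSV); m=cv2.inRange(hs,(8,60,60),(22,200,255))
    a=m[v-45:v+45,u-35:u+35]
    for r in range(v-25,v+30,3):
        c=np.flatnonzero(m[r,u-30:u+30])+u-30
        if len(c): print(r,c.min(),c.max(),len(c))
    out.append(cv2.resize(im[v-45:v+35,u-40:u+40],(300,300),interpolation=2))
C,w=snap("wrist","w6.png"); out.append(cv2.resize(w[200:440,200:440],(190,190))); out[-1]=cv2.copyMakeBorder(out[-1],0,110,0,0,0)
cv2.imwrite("pics/c6.png",np.hstack(out))
E
```

```text
[ 0.52482986 -0.30775926  0.07446921] 0.5001365596453262 61.21143277734518
scene axis px at ring mid,peg top,base [[403.4, 295.3], [402.4, 316.5], [401.5, 335.9]]
293 419 431 9
296 372 431 19
299 372 431 18
302 419 426 8
305 416 431 5
308 414 431 7
311 406 411 6
314 413 418 6
317 401 425 11
320 399 431 14
323 399 407 9
326 400 407 8
329 390 412 23
332 386 417 27
335 384 420 33
338 383 422 40
341 384 422 37
344 385 421 34
side axis px at ring mid,peg top,base [[331.9, 318.1], [331.3, 334.3], [330.7, 349.0]]
311 349 349 1
335 330 335 6
338 330 335 6
341 325 338 14
344 319 344 23
347 317 360 29
350 316 360 34
353 316 360 32
356 317 360 30
359 319 360 34
362 324 331 8
```

View pics/c6.png

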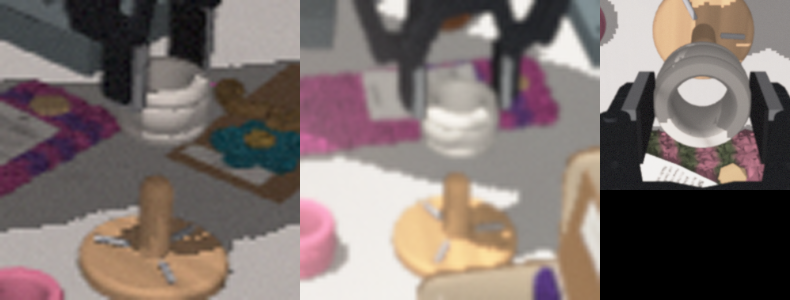

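```bash
python3 - <<'E'
from h import *
for n,(r0,r1,c0,c1) in {"scene":(284,310,390,424),"side":(308,334,310,352)}.items():
    g=cv2.imread(f"pics/{n}6.png"); 
    print(n,c0); 
    for r in range(r0,r1,2): print(r,*g[r,c0:c1,1])
C=cam("wrist"); g=cv2.imread("pics/w6.png").astype(int)
print("w"); 
for r in (300,320,340): print(r,*g[r,260:400:4,1])
print(*[(r,g[r,330,1],g[r,330,2]-g[r,330,0]) for r in range(230,400,4)])
E
```

```text
scene 390
284 24 30 25 25 24 21 21 46 79 94 95 97 151 168 170 166 109 36 26 25 19 21 14 18 9 22 44 76 126 161 170 173 169 170
286 16 20 17 20 24 7 24 62 83 95 93 71 102 120 120 122 122 117 108 101 102 88 60 36 24 22 63 86 151 173 171 174 169 169
288 25 25 23 19 26 13 18 60 80 90 80 93 119 126 128 127 129 125 122 117 114 112 105 99 96 77 68 87 90 90 89 88 93 92
290 25 25 24 29 21 27 19 62 97 100 81 89 116 127 130 126 124 124 119 114 111 101 94 92 163 138 103 93 91 88 91 88 89 88
292 3 23 23 19 20 27 26 61 99 99 79 91 118 125 125 127 125 122 117 113 105 104 107 157 170 171 150 110 78 64 52 54 47 46
294 21 21 21 21 15 21 20 68 101 97 69 93 105 106 155 173 171 166 167 180 187 184 182 177 163 142 124 104 81 57 51 58 56 50
296 73 54 31 32 25 20 21 75 102 96 73 155 183 186 189 190 193 191 191 182 177 172 164 157 135 120 118 111 89 69 55 47 49 52
298 84 90 89 87 91 88 88 89 98 100 81 121 131 131 134 140 141 139 133 128 125 129 131 118 125 126 120 99 93 90 83 64 56 58
300 31 58 78 88 95 96 95 98 103 114 147 166 169 172 172 176 174 173 170 169 159 155 145 122 116 114 107 93 88 91 89 78 64 50
3
[... 3807 characters left out ...]
, np.int64(7)) (322, np.int64(222), np.int64(7)) (326, np.int64(222), np.int64(7)) (330, np.int64(223), np.int64(6)) (334, np.int64(141), np.int64(7)) (338, np.int64(102), np.int64(6)) (342, np.int64(107), np.int64(7)) (346, np.int64(108), np.int64(8)) (350, np.int64(112), np.int64(8)) (354, np.int64(117), np.int64(9)) (358, np.int64(122), np.int64(9)) (362, np.int64(125), np.int64(9)) (366, np.int64(134), np.int64(11)) (370, np.int64(147), np.int64(10)) (374, np.int64(190), np.int64(14)) (378, np.int64(214), np.int64(12)) (382, np.int64(219), np.int64(9)) (386, np.int64(164), np.int64(20)) (390, np.int64(94), np.int64(36)) (394, np.int64(98), np.int64(40)) (398, np.int64(104), np.int64(40))
```

In both views the ring centre lies over the peg: scene 404.6 against 404.4 expected, side 333.0 against 333.1. I lower it onto the bars.

Call:
arm_command:
  motion:
    - [0.4,0,0,10,0,0,0]
    - [0.4,0,0,10,0,0,0]
    - [0.4,0,0,10,0,0,0]
    - [0.4,0,0,10,0,0,0]
    - [0.4,0,0,10,0,0,0]
    - [0.4,0,0,10,0,0,0]
    - [0.4,0,0,5,0,0,0]
    - [0.4,0,0,2,0,0,0]
    - [0.4,0,0,0,0,0,0]

```text
time: 10.8
ee_pos: [0.5246, -0.3082, 0.007]
eef_rot: [-0.0, 0.707, 0.707, 0.0]
ft_force: [-0.4, 0.6, -0.5]
gripper_width: 0.504
gripper_force: 61.2
```

Call:
arm_command:
  motion:
    - [0.4,0,0,1.5,0,0,0]
    - [0.4,0,0,1.5,0,0,0]
    - [0.4,0,0,0,0,0,0]
    - [0.4,0,0,0,0,0,0]

```text
time: 11.2
ee_pos: [0.5246, -0.3082, 0.0042]
eef_rot: [0.0, 0.707, 0.707, 0.0]
ft_force: [0.1, 0.6, -0.1]
gripper_width: 0.499
gripper_force: 61.2
```

Call:
arm_command:
  motion:
    - [0.4,0,0,1,0,0,0]
    - [0.4,0,0,0.7,0,0,0]
    - [0.4,0,0,0,0,0,0]

```text
time: 11.5
ee_pos: [0.5247, -0.3083, 0.0029]
eef_rot: [0.0, 0.707, 0.707, 0.0]
ft_force: [-1.2, 1.1, 7.4]
gripper_width: 0.5
gripper_force: 61.9
```

It is seated (7 N contact), so I release and retreat upward.

Call:
arm_command:
  motion:
    - [0.7,0,0,0,0,0,0]
    - [0.7,0,0,0,0,0,0]
    - [0.7,0,0,0,0,0,0]
    - [0.7,0,0,0,0,0,0]
    - [0.7,0,0,0,0,0,0]
    - [0.7,0,0,-5,0,0,0]
    - [0.7,0,0,-10,0,0,0]
    - [0.8,0,0,-25,0,0,0]
    - [0.8,0,0,-40,0,0,0]
    - [0.8,0,0,-40,0,0,0]
    - [0.8,0,0,-45,0,0,0]
    - [0.8,0,0,-40,0,0,0]
    - [0.8,0,0,0,0,0,0]

```text
time: 12.8
ee_pos: [0.5265, -0.3093, 0.2142]
eef_rot: [0.004, 0.707, 0.707, 0.001]
ft_force: [0.8, -1.1, 0.5]
gripper_width: 0.8
gripper_force: 0.0
```

```bash
python3 - <<'E'
from h import *
C,im=snap("wrist","w7.png"); o=env.get_obs(); p=o["ee_pos"]; print(p,o["gripper_width"],o["qpos"].round(2))
for nm,q in {"ringtop":(.5247,-.308,.041),"base":(.5244,-.3075,.01),"pegtop":(.5247,-.308,.053)}.items(): print(nm,np.round(proj(C,q)))
b=im.astype(int); d=b[...,2]-b[...,0]
hs=cv2.cvtColor(im,cv2.COLOR_BGR2HSV); tan=cv2.inRange(hs,(8,60,80),(22,200,255))
u,v=map(int,proj(C,(.5247,-.308,.041)))
for r in range(v-60,v+61,6): print(r,"".join("T" if tan[r,c] else ("r" if 3<d[r,c]<30 and b[r,c,1]>80 else ".") for c in range(u-60,u+61,3)))
for n in ("scene","side"):
    C,im=snap(n,n+"7.png"); print(n,"ring px",[np.round(proj(C,(.5247,-.308,z)),1).tolist() for z in(.013,.041,.053)])
    hs=cv2.cvtColor(im,cv2.COLOR_BGR2HSV); tan=cv2.inRange(hs,(8,60,60),(22,200,255)); b=im.astype(int)
    u,v=map(int,proj(C,(.5247,-.308,.027)))
    for r in range(v-18,v+24,3): print(r,"".join("T" if tan[r,c] else "." if b[r,c,1]<60 else str(b[r,c,1]//26) for c in range(u-28,u+29)))
E
```

```text
[ 0.52584743 -0.30895366  0.21117268] 0.801228017944448 [-0.53  0.44  0.31  1.43 -0.    1.04]
ringtop [327. 201.]
base [326. 194.]
pegtop [327. 204.]
141 rrrrrrrrrrrrrrrrrrrrrrrrrrrrrrrrrrrrrrrrr
147 rrrrrrrrrrrrrrrrrrrrrrrrrrrrrrrrrrrrrrrrr
153 rrrrrrrrrrrrrrrrr.TTTTTTrrrrrrrrrrrrrrrrr
159 rrrrrrrrrrrrrTTTTTTTTTTTTTTT.rrrrrrrrrrrr
165 rrrrrrrrrr.TTTTrTTTTTTTTTTTTTTTrrrrrrrrrr
171 rrrrrrrrrTTTTTTT.TTTTTTTTTTTTTTTrrrrrrrrr
177 rrrrrrrrTTTTTTTTrrrrrrrrTTTTTTTTTrrrrrrrr
183 rrrrrrrTTTTTTTrrrrrrrrrrrr.TTTTTTTrrrrrr.
189 rrrrrrrTTTTT.rrrrrrrrrrrrrrrTTTTTTrrrrrrr
195 rrrrrrrTTTTTrrrrTTTTTTTTrrrrrrrTTTrrrrrrr
201 rrrrrrrTTTTrrrrTTTTTTTTTTrrrrTTTTTrrrrrrr
207 rrrrrrr.TTT.rrrrTTTTTTTTTrrrrTTTTTrrrrrrr
213 rrrrrrrr.TTTrrrrrrTTTTrrrrrrTTTTTrrrrrrrr
219 rrrrrrrrrrTTTrrrrrrrrrrrrrrTTTTrrrrrrrrrr
225 rrrrrrrrrrrrTTTrrrrrrrrrrTTTT.rrrrrrrrrrr
231 rrrrrrrrrrrrrrrTTTTTTTTTTTrrrrrrrrrrrrrrr
237 rrrrrrrrrrrrrrrrrrrrrrrrrrrrrrrrrrrrrrrrr
243 rrrrrrrrrrrrrrrrrrrrrrrrrrrrrrrrrrrrrrrrr
249 rrrrrrrrrrrrrrrrrrrrrrrrrrrrrrrrrrrrrrrrr
255 rrrrrrrrrrrrrrrrrrrrrrrrrrrrrrrrrrrrrrrrr
261 rrrrrrrrrrrrrrrrrrrrrrrrrr
[... 1176 characters left out ...]
555555555555555555
334 99999999999999999999999999998TTTT877788888876666655555555
337 999999999999999999999999877TTTTTTT79999999999999999999988
340 999999999999999999998998666TTTTTTT56899889999999999999887
343 999999999999999988TT7899988TTTTTTT68998666766666555566555
346 999999999999998TTTTT78888899999988777665TTTTT555555555688
349 99999999999998TTTTTTT77788888877777766554TTTTTT6556667888
352 88999999999988TTTTTTTTT676666666666665TTTTTTTTT8999999999
355 678999999999987TTTTTTTTTT66666665TTTTTTTTTTTTT68999999999
358 7899999999999998TTTTTTTTTTTTTTTTTTTTTTTTTTTTTT666TTTTT566
361 99999999999999999987TTTTTTTTTTTTTTTTTTTT77777777776532..3
364 999999999999999999987TT676666666666666666666666666642....
```

The ring stands round the peg in all three views, with the ring band concentric about the peg. Next, the cap.

Call:
arm_command:
  motion:
    - [1,10,0,-20,0,0,0]
    - [1,25,0,-15,0,0,0]
    - [1,40,-1,-5,0,0,0]
    - [1,40,-1,0,0,0,0]
    - [1,40,-1,0,0,0,0]
    - [1,40,-1,0,0,0,0]
    - [1,40,-1,0,0,0,0]
    - [1,40,-1,0,0,0,0]
    - [1,40,-1,0,0,0,0]
    - [1,40,-1,0,0,0,0]
    - [1,40,-1,0,0,0,0]
    - [1,40,-1,0,0,0,0]
    - [1,30,-2,0,0,0,0]
    - [1,13,-1,0,0,0,0]
    - [1,5,0,0,0,0,0]
    - [1,0,0,0,0,0,0]
    - [1,0,0,0,0,0,0]

```text
time: 14.65
ee_pos: [0.5115, 0.1737, 0.2472]
eef_rot: [0.0, 0.707, 0.707, -0.0]
ft_force: [-0.4, 0.5, 0.2]
gripper_width: 1.003
gripper_force: 0.0
```

```bash
cat > cap.py <<'E'
from h import *
import sys
C,im=snap("wrist",sys.argv[1]); o=env.get_obs(); p=o["ee_pos"]; print(p,o["gripper_width"],o["qpos"].round(2))
u,v=map(int,proj(C,(.513,.174,.1505))); print("expect",u,v)
m=(im.max(2)<70).astype(np.uint8)*255
m=cv2.morphologyEx(m,cv2.MORPH_OPEN,np.ones((5,5)))
for k in sorted(cv2.findContours(m,0,2)[0],key=cv2.contourArea)[-4:]:
    e=cv2.fitEllipse(cv2.convexHull(k)); x,y,w,h=cv2.boundingRect(k); print(int(cv2.contourArea(k)),(x,y,w,h),np.round(e[0],1),np.round(e[1],1),((onz(C,*e[0],.1505)-p)*1000).round(1))
v=min(max(v,80),400)
for r in range(v-72,v+73,8): print(r,*["%3d"%im[r,c].max() for c in range(u-96,u+97,8)])
E
python3 cap.py w8.png
```

```text
[0.51154147 0.17361181 0.24734867] 0.9973522818329511 [ 0.33  0.3   0.18  1.46 -0.    1.9 ]
expect 333 226
213 (253, 348, 29, 14) [267.4 354.3] [12.  31.3] [-45.4 -93.4 -96.8]
221 (283, 355, 33, 12) [296.1 360.5] [10.1 42.7] [-25.1 -98.5 -96.8]
4597 (302, 164, 75, 79) [338.6 203.4] [75.9 79. ] [  4.6  15.9 -96.8]
74030 (0, 173, 640, 307) [289.2 412.3] [416.4 754.8] [ -31.1 -142.2  -96.8]
154 234 234 232 234 234 235 234 232 235 145 179 164 140 129 125  99  83 136 137 144 149 151 148 151 151
162 233 233 235 233 234 233 232 220 222 159 143 158 143 118 144 116 145 135 124 142 151 150 151 150 151
170 234 233 233 233 232 234 232 228 154 140  81  30  27  24  25  40 122 147 106 150 150 149 150 150 150
178 232 231 234 234 216 152 148 159 126  78  29  29  35  31  31  32  31 139 106 150 150 152 152 152 153
186 232 232 233 168 152 148 149 157 137  26  34  29  26  31  26  34  33 103 142 152 150 152 150 152 149
194 150 150 149 149 150 151 144 152 117  35  33  31  38  35  34  30  34  25 150 152 150 150 153 150 149
202 149 150 148 150 150 149 146 125  55  36  29  30  38  29  37  27  34  31 150 153 1
[... 566 characters left out ...]
 149 149 151 151 151 151 152 151 148 152 151 152 151 151 152 154 153 151 154
258 151 150 150 149 151 150 150 149 148 150 149 151 149 150 152 150 153 153 151 152 152 152 151 149 152
266 149 147  86  86  77  78  83  84  84  89  88  77  84  79 116 124  92 119 109  85  83 110 108 116 116
274 151 131  82  94  84  81  85  83  75  80  87  87 136  82 110 114  82 100 116  89  91  99 118 124 113
282 152 109  92  86  79  72  77  87  81  89  92  98 182 180 179 153 177 151 111  95  93 113 118 130 197
290 153 139  88  90  86  90  87  84  83  84  86 139 150 182 182 174 138 171 168 164 179 117 156 169 184
298 150 151  89  91  93  86  86  84  84  90  91 178 180 182 180 142 169 141 158 238 241 230 231 230 199
```

Call:
arm_command:
  motion:
    - [1,7,2,10,0,0,0]
    - [1,7,3,20,0,0,0]
    - [1,1,0,17,0,0,0]
    - [1,0,0,0,0,0,0]
    - [1,0,0,0,0,0,0]

```text
time: 15.2
ee_pos: [0.5163, 0.1895, 0.2004]
eef_rot: [-0.0, 0.707, 0.707, -0.0]
ft_force: [-0.3, -0.6, 0.8]
gripper_width: 1.003
gripper_force: 0.0
```

```bash
sed -i 's/^v=min.*//;s/^for r in range(v-72.*//' cap.py; python3 cap.py w9.png
```

```text
[0.51663164 0.18964336 0.20097751] 0.9983545592204116 [ 0.35  0.32  0.1   1.35 -0.    1.92]
expect 325 275
976 (239, 387, 79, 26) [281.4 399.8] [ 17.  100.7] [-30.6 -96.1 -50.5]
6516 (288, 199, 89, 95) [331.8 246.2] [89.1 94.9] [ -0.3   1.5 -50.5]
73223 (0, 189, 640, 291) [285.4 409.2] [389.4 753.8] [ -28.4 -102.8  -50.5]
```

```bash
python3 - <<'E'
from h import *
S=cam("side"); s=cam("scene")
for C,u,v in ((S,305,222),(S,380,224),(s,252,240),(s,315,212)): print(onz(C,u,v,0).round(3),onz(C,u,v,.1).round(3))
E
```

```text
[0.582 0.317 0.   ] [0.547 0.135 0.1  ]
[0.818 0.264 0.   ] [0.756 0.088 0.1  ]
[0.618 0.295 0.   ] [0.482 0.101 0.1  ]
[0.891 0.334 0.   ] [0.709 0.133 0.1  ]
```

Call:
arm_command:
  motion:
    - [0.85,0,0,20,0,0,0]
    - [0.85,0,0,20,0,0,0]
    - [0.85,0,0,20,0,0,0]
    - [0.85,0,0,15,0,0,0]
    - [0.85,0,0,10,0,0,0]
    - [0.85,0,0,5,0,0,0]
    - [0.85,0,0,0,0,0,0]

```text
time: 15.95
ee_pos: [0.5165, 0.1898, 0.1105]
eef_rot: [0.0, 0.707, 0.707, 0.0]
ft_force: [-1.0, -0.7, 0.5]
gripper_width: 0.851
gripper_force: 0.0
```

Call:
arm_command:
  motion:
    - [0.85,0,0,6,0,0,0]
    - [0.85,0,0,5,0,0,0]
    - [0.85,0,0,0,0,0,0]
    - [0.4,0,0,0,0,0,0]
    - [0.4,0,0,0,0,0,0]
    - [0.4,0,0,0,0,0,0]
    - [0.4,0,0,0,0,0,0]
    - [0.4,0,0,0,0,0,0]
    - [0.4,0,0,0,0,0,0]

```text
time: 16.85
ee_pos: [0.5167, 0.1899, 0.0999]
eef_rot: [0.0, 0.707, 0.707, 0.0]
ft_force: [0.2, -1.0, 5.1]
gripper_width: 0.563
gripper_force: 60.8
```

Gripped. I press down.

Call:
arm_command:
  motion:
    - [0.4,0,0,2,0,0,0]
    - [0.4,0,0,2,0,0,0]
    - [0.4,0,0,1.5,0,0,0]
    - [0.4,0,0,1,0,0,0]
    - [0.4,0,0,0,0,0,0]
    - [0.4,0,0,0,0,0,0]

```text
time: 17.45
ee_pos: [0.5168, 0.1899, 0.0937]
eef_rot: [0.0, 0.707, 0.707, 0.001]
ft_force: [-1.4, -0.4, 9.0]
gripper_width: 0.562
gripper_force: 61.0
```

Call:
arm_command:
  motion:
    - [0.4,0,0,0.7,0,0,0]
    - [0.4,0,0,0,0,0,-3]
    - [0.4,0,0,0,0,0,-6]
    - [0.4,0,0,0,0,0,-6]
    - [0.4,0,0,0,0,0,-6]
    - [0.4,0,0,0,0,0,-6]
    - [0.4,0,0,0,0,0,-6]
    - [0.4,0,0,0,0,0,-6]
    - [0.4,0,0,0,0,0,-6]
    - [0.4,0,0,0,0,0,-6]
    - [0.4,0,0,0,0,0,-6]
    - [0.4,0,0,0,0,0,-6]
    - [0.4,0,0,0,0,0,-6]
    - [0.4,0,0,0,0,0,-3]
    - [0.4,0,0,0,0,0,0]
    - [0.4,0,0,0,0,0,0]

```text
time: 19.05
ee_pos: [0.515, 0.1888, 0.0923]
eef_rot: [-0.001, 0.156, 0.988, -0.001]
ft_force: [-10.9, -7.3, 12.0]
gripper_width: 0.565
gripper_force: 61.5
```

```bash
python3 - <<'E'
from h import *
o=env.get_obs(); print(o["ee_pos"],o["ft_force"].round(1),o["torque"].round(2),o["qpos"].round(2),o["gripper_force"],R.from_matrix(rot(o["eef_rot"])).as_euler("ZYX",degrees=True).round(1))
E
```

```text
[0.51503239 0.18880652 0.09231813] [-10.9  -7.3  12. ] [-1.65  2.27 -0.07] [ 0.35  0.36 -0.12  1.09 -0.    0.67] 61.46361708641052 [ 1.620e+02 -1.000e-01 -1.799e+02]
```

Call:
arm_command:
  motion:
    - [0.4,0,0,0,0,0,-4]
    - [0.4,0,0,0,0,0,0]
    - [0.4,0,0,-2,0,0,0]
    - [0.4,0,0,-3,0,0,0]
    - [0.4,0,0,-3,0,0,0]
    - [0.4,0,0,-4,0,0,0]
    - [0.4,0,0,0,0,0,0]

```text
time: 19.75
ee_pos: [0.5153, 0.1883, 0.1042]
eef_rot: [-0.001, 0.122, 0.993, -0.001]
ft_force: [-7.5, -9.9, 5.4]
gripper_width: 0.561
gripper_force: 63.2
```

No downward pull, so the cap is free. I lift on.

Call:
arm_command:
  motion:
    - [0.4,0,0,-4,0,0,0]
    - [0.4,0,0,-6,0,0,0]
    - [0.4,0,0,-8,0,0,0]
    - [0.4,0,0,-10,0,0,0]
    - [0.4,0,0,-12,0,0,0]
    - [0.4,0,0,-12,0,0,0]
    - [0.4,0,0,-12,0,0,0]
    - [0.4,0,0,-8,0,0,0]
    - [0.4,0,0,-4,0,0,0]
    - [0.4,0,0,0,0,0,0]
    - [0.4,0,0,0,0,0,0]
    - [0.4,0,0,0,0,0,0]

```text
time: 20.95
ee_pos: [0.5161, 0.1897, 0.1797]
eef_rot: [-0.0, 0.122, 0.993, -0.0]
ft_force: [-0.3, 0.8, -0.0]
gripper_width: 0.562
gripper_force: 63.0
```

```bash
python3 - <<'E'
from h import *
o=env.get_obs(); p=o["ee_pos"]; print(p,o["ft_force"].round(1),o["gripper_width"],o["gripper_force"],abs(o["qd"]).max())
for n in ("scene","side"):
    C,im=snap(n,n+"9.png"); u,v=map(int,proj(C,(.5165,.189,.15))); print(n,[np.round(proj(C,(.5165,.189,z))).tolist() for z in (.099,.125,.195,.231)])
    hs=cv2.cvtColor(im,cv2.COLOR_BGR2HSV)
    for r in range(v-50,v+40,3): print(r,"".join("#" if im[r,c].max()<55 else "a" if hs[r,c,1]>140 and hs[r,c,0]<20 else "." for c in range(u-26,u+27)))
E
```

```text
[0.51613376 0.18968253 0.17968461] [-0.3  0.8 -0. ] 0.5622749626714325 62.97347903251648 0.0015142931267783752
scene [[242.0, 227.0], [241.0, 217.0], [239.0, 189.0], [238.0, 175.0]]
156 .........##############################.###.......#..
159 .###.....###############################.............
162 ####.....#..#########################................
165 ##.....#......##############..######.................
168 #######........#####################................#
171 ...............#################...................##
174 ...........#..#########...########...############....
177 ...........#.##########...######################....#
180 ..........#############...###########.###############
183 ......aaaaa..###########..##########################.
186 .aaaaaaaaaaaaaaa########.........#############.......
189 .aaaaaaaaaaaaaaa#######################..............
192 ....aaaaaaaaaaaaaa######################.............
195 ....aaaaaaaaaaa###############.#.....................
198 ....############.....................................
201 ........#...................................
[... 1931 characters left out ...]
....
202 .....................................................
205 .....................................................
208 ......................aa........aa...................
211 .....................aaaaaaaaaaaa....................
214 ...................aaaaaaaaaaaaaaa...................
217 .............a...aaaaaaaaaaaaaaaaaaaaa...............
220 ........a........aaaaaaaaaaaaaaaaaaaaa...............
223 ...............aaaaaaaaaaaaaaaaaaaaaaa...............
226 a..a.aa.a.........aaaaaaaaaaaaaaaaaaa................
229 ..................aaaaaaaaaaaaaaaaaaa................
232 ..................aaaaaaaaaaaaaaaaaaa................
235 .................aaaaaaaaaaaaaaaaaaaa................
```

The cap is in the grip about 8 cm above its seat, the bottle is open, and everything is still. I hand in.

```bash
python3 -c "
from workcell import env
print(env.job_done())"
```

```text
the job is handed in; nothing more can be done
None
```

The job is handed in, with no verdict returned: the ring is on the stand over its peg and released, the cap was pressed, turned about 76° and lifted, and it is held gripped and still about 8 cm above where it sat, over the bottle.

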